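# Close the lacquer curing box and set its air lever

## Task

Shut the lacquer curing box: swing its lid down until it lies flat and the brass tab is fully down behind the front rim. Then turn the lever on the grey air unit so that it points straight at the green dot, and leave it there. Do not disturb the freshly lacquered mount in the box or knock the tools, jar and fittings lying around.

Things in the scene. Friction and masses are not known exactly. Their poses are not given: they have to be found in the camera images.
- curing_box: Brown wooden open-topped curing box, fixed to the table, 170 (x) x 200 (y) x 110 mm high, walls and floor 8 mm. Origin: centre of its underside; its front wall (-x side) faces the robot, the lid is hinged along its far (+x) top edge. Yaw up to 0.25 rad either way. It and the air unit may swap sides.
- lid (a joint): Lid angle in rad: 0 = shut flat on the box with the tab behind the front rim, grows as it opens (1.57 = upright, most 1.75). It starts open at 1.15 to 1.55. The hinge is stiff: the lid stays at whatever angle it is left, also nearly shut, and takes about 1 to 2 N at the free edge to move. Nothing snags or latches: pushing it over from behind and then down shuts it.
- lid_hinge (a point): Point on the hinge line, mid-width, at the lid's underside, 110.5 mm above the table. Frame turns with the lid: its -x axis runs along the lid to the free edge, y along the hinge, z out of the lid's outer face (up when shut). The lid is a pale plywood board 170 x 200 x 8 mm (z 0 to 8 mm in this frame), 0.16 kg, without handle.
- lid_edge (a point): Middle of the lid's free edge, on its outer face (170 mm from the hinge, 8 mm above the underside). A brass tab 60 wide, 3 thick, reaches 16 mm below the lid's underside, 11 mm in from this edge, so it goes inside the front wall.
- mount: Freshly lacquered brass furniture mount, 55 x 38 x 9 mm, loose on the floor of the curing box; not to be touched. Origin: centre of its underside.
- air_unit: Grey box with black louvres and an aluminium top plate, fixed, 200 (x) x 190 (y) x 90 mm high (top plate to 91.4 mm). Origin: centre of its underside. It carries the air lever, pivoted 50 mm to its +x side of centre.
- lever (a joint): Air lever angle in rad about the vertical, counter-clockwise from above positive; 0 = pointing along the unit's own -x (towards the robot); stops at -1 and 1. Starts within 0.15 of 0. A stiff pivot: it stays where it is left; about 1.5 N at the knob moves it.
- lever_pivot (a point): Lever's pivot axis, 98 mm above the table. Frame turns with the lever: its x axis points along the lever to its tip, z up. The bar is black, 12 mm wide, 102 to 109 mm above the table, with an orange pointer tip ending 91 mm from the pivot.
- lever_knob (a point): Centre of the top of the lever's upright orange knob: a cylinder of 18 mm diameter, standing 68 mm from the pivot, from the bar to 144 mm above the table.
- green_dot: Green flat stick-on dot, 16 mm across and 2 mm thick, on the air unit's top plate, 100 to 135 mm from the lever's pivot, to one side of the lever (either side): the wanted setting. Origin: its centre. It offers no resistance.
- red_dot: Red dot, like the green one, on the other side of the lever: not the wanted setting.
- varnish_jar: Amber jar, 38 mm diameter, 70 high, standing between box and unit. Origin: centre of its underside.
- rotary_tool: Olive-green rotary hand tool, lying, 170 long, 38 mm thick, left of the box or unit; origin on its underside, 60 mm from its rear end.
- screwdriver: Orange-handled screwdriver, 170 mm, lying flat between box and unit, nearer the robot than the jar.
- brush: Brush, 180 mm, lying to the right of the box or unit.
- bail_pull: Small dark steel drawer pull, 60 x 29 x 8 mm, lying flat behind the jar.

How it is judged (in metres and radians):
On the way, in this order (a step that is already met when the one before it is completed fails the run):
1. the lid is shut, its tab down behind the front rim (value of joint lid below 0.04 rad), for 0.2 s.
2. then the air lever points at the green dot (y of green_dot in the frame of lever_pivot between -0.008 and 0.008 m and x of green_dot in the frame of lever_pivot above 0 m and value of joint lid below 0.04 rad), for 0.2 s.
At the end, for the whole second after the job is handed in: The lid is shut to within 0.04 rad (7 mm at its free edge), the green dot's centre lies within 8 mm of the lever's centre line extended past its tip, and lid and lever are at rest (all of step 2 and velocity of joint lid between -0.03 and 0.03 rad/s and velocity of joint lever between -0.03 and 0.03 rad/s); the robot touches nothing.
It fails at once if the lacquered mount is moved more than 10 mm (distance of mount from where it was at the start of the episode above 0.01 m).
It fails at once if another thing on the table is moved more than 20 mm (distance of any of varnish_jar, rotary_tool, screwdriver, brush, bail_pull from where it was at the start of the episode above 0.02 m).
It also fails if it takes over 64 s, if anything falls off the work surface, if the arm or the gripper's body presses on something with over 40 N, if the wrist force passes 120 N, or if a joint passes its speed limit or range.

## Robot

A 6-joint arm with a two-finger parallel gripper is mounted at the origin on the work surface. World frame = base frame: x ahead of the robot, y to its left, z up, the work surface at z = 0. Lengths are in mm, angles in rad, forces in N, time in s.
With the tool pointing down it reaches from about 350 to 875 mm from the base axis. Payload 15.5 kg.
Tool frame: the origin (TCP) lies on the mounting face of the last link; the fingertips stand 173 mm ahead of it and the grasp point (between the pads) lies 155 mm ahead of it (bot.finger_overhang is the distance from the TCP to the fingertips, in mm); z points along the fingers, y is the line along which they close (so a half turn about z gives the same grasp; the last joint's range is limited). The gripper opens to 85 mm and grips with 20 to 120 N. Pads are 22 mm wide; open, the fingers measure 114 mm over their backs; the gripper's body (76 mm by 85 mm) begins 54 mm behind the grasp point. The pads swing forward as they close: fully open they stand 13 mm farther back than shut.
Start: joints at [-1.375, 0.494, 1.345, -0, 1.302, -0.096], TCP at [179.201, -598.761, 404.677] pointing down, gripper open.
Joint ranges: [-2.91, 2.91], [-0.82, 2.16], [0.22, 2.67], [-1.22, 4.37], [0.12, 2.79], [-3.08, 3.08]. Speed limits (rad/s): [1.89, 1.89, 2.57, 3.01, 3.01, 3.01].

## Interface

Orientations are given as a unit quaternion [w, x, y, z].
In Python, from plant import status, imaging, bot gives the robot as it stands. The module is installed in compiled form; this text tells all that it offers.
- The arm moves only by the tool send_rows, never from a script. Its argument "moves" is a list that holds one entry, the list of rows, each a list of 7 numbers: the closure, from -1 (fully open) to 1 (shut), then the shift along the tool's x, y, z in m, then the turn, a rotation vector about the tool's x, y, z in rad. A call has 1 to 5 rows; each row shifts and turns the commanded pose from where the row before left it, along the tool's axes as they then stand; what a row does not reach is not made up. A row lasts 1/12 s, in which the tool goes at most 41.7 mm and 7.16 degrees, less where a joint would pass 70% of its speed; a pose out of reach is approached as far as the arm can. A call is refused whole if a number of a shift passes 0.0417 or a number of a turn 0.125, either way. A call with a gripper value outside its range is refused whole. The fingers move at their own pace and stop on an object; "newtons" is the grip in N (left out, the last holds). Time passes only in rows, so rows that do not move let the fingers close. It gives the time, the measured TCP pose, the force, the opening and the grip force at its end, in the units of the state.
- status.get_obs(): the state, without advancing time (a new reading comes with each control period).
- imaging.snapshot(name): name is "scene" or "top"; returns a dict with "frame" (400x640x3 uint8, red, green, blue), "range_z" (400x640 float32, mm along the optical axis (not along the pixel's ray), 0 where there is no reading), "fx", "fy", "cx", "cy" (pixels), "cam_to_world" (4x4, takes a point from camera to world coordinates). Camera axes: x right, y down, z forward; pixel columns grow to the right and rows downward; lengths in mm; the calibration is good to about 2 mm. A picture is of the moment at which its call begins.
- bot.hand_in(): hands the job in; it is judged then, once.
The state is a dict: "clock": time; "q": joint angles; "qvel": joint speeds; "joint_torque": joint torques, N m; "position": TCP position; "tcp_rot": TCP orientation; "ft_force": force on the tool from outside, world axes, zero at the start; "torque": the same for the moment, N m; "width": opening from 0.0 (shut) to 1.0 (fully open); "grip_force": force on a finger pad.
Only numpy, scipy, OpenCV 4.12 (cv2) and the standard library are available. Lean on these libraries where they do the work, as an engineer would, in place of code of your own. Each camera call takes 0.05 s, during which the arm holds its last target. There are 200 camera calls.

## Working session

There is one attempt and no reset: what is moved stays moved. The work goes in short steps, Python scripts to look and compute and a tool call to move; the robot and the scene stay as the last step left them, time stands still between calls to the robot, and variables do not carry over. Pictures are saved under pics/ and viewed, at most 10 in all, crops included, and the job is handed in when it is done.

Besides the shell and the picture viewer there is one more tool, called by a JSON object that holds its "fn" and its "kwargs", one argument or row to a line. send_rows: Moves the arm, as the interface text tells. Its arguments: {"type":"object","properties":{"moves":{"type":"array","items":{"type":"array","items":{"type":"array","items":{"type":"number"}}}},"newtons":{"type":"number"}},"required":["moves"]}

```bash
mkdir -p pics; cat > h.py <<'E'
import numpy as np, cv2
from plant import status, imaging, bot
def cloud(s):
    v,u=np.mgrid[0:400,0:640]; z=s["range_z"]
    p=np.stack([(u-s["cx"])/s["fx"]*z,(v-s["cy"])/s["fy"]*z,z],-1)
    M=np.array(s["cam_to_world"]); return p@M[:3,:3].T+M[:3,3]
E
python3 - <<'E'
from h import *
o=status.get_obs(); print({k:np.round(v,3) for k,v in o.items()})
for n in("scene","top"):
    s=imaging.snapshot(n); np.savez(n+"0.npz",**s)
    cv2.imwrite(f"pics/{n}0.png",s["frame"][:,:,::-1]); print(np.round(s["cam_to_world"],3).tolist(),s["fx"],s["cx"],s["cy"])
E
```

```text
{'clock': np.float64(0.0), 'q': array([-1.375,  0.494,  1.346, -0.   ,  1.303, -0.096]), 'qvel': array([-0.002,  0.001, -0.   ,  0.001, -0.003, -0.001]), 'joint_torque': array([-2.0000e-03, -8.8217e+01, -3.8387e+01, -0.0000e+00,  1.0000e-02,
        0.0000e+00]), 'position': array([ 179.187, -598.614,  404.106]), 'tcp_rot': array([-0.001,  0.989,  0.145, -0.   ]), 'ft_force': array([-1.478,  0.215, -0.13 ]), 'torque': array([ 0.057, -0.034,  0.014]), 'grip_force': np.float64(0.0), 'width': np.float64(0.997)}
[[-0.419, 0.569, -0.708, 1294.536], [0.908, 0.245, -0.34, 360.896], [-0.02, -0.785, -0.619, 767.203], [0.0, 0.0, 0.0, 1.0]] 444.0353195579281 317.9376999510256 192.6348926523303
[[0.016, -0.992, 0.124, 433.631], [-1.0, -0.017, -0.004, 14.055], [0.007, -0.124, -0.992, 1134.044], [0.0, 0.0, 0.0, 1.0]] 411.8679335227125 312.382273032069 195.5957032169568
```

View pics/scene0.png

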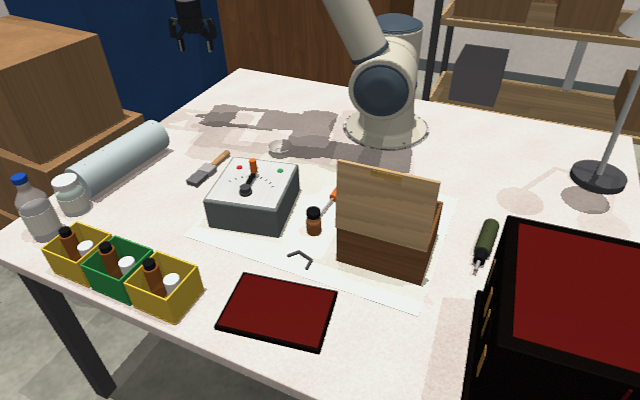

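View pics/top0.png

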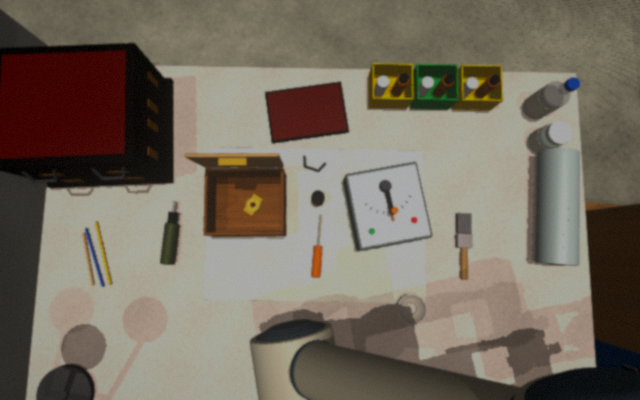

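The scene view shows the box with the lid standing open (lid face about (388,205)) and the air unit at (252,195). In the top view the lid is at (235,160) and the box at (245,203). The lever pivot is at (385,186), the knob at (394,211), the green dot at (372,231) and the red dot at (414,220).

```bash
python3 - <<'E'
from h import *
T=dict(np.load("top0.npz"));S=dict(np.load("scene0.npz"))
PT,PS=cloud(T),cloud(S)
def mask(s,lo,hi,minS=0):
    h=cv2.cvtColor(s["frame"],cv2.COLOR_RGB2HSV); return cv2.inRange(h,lo,hi)>0
def zplane(s,u,v,z):
    M=np.array(s["cam_to_world"]);d=M[:3,:3]@np.array([(u-s["cx"])/s["fx"],(v-s["cy"])/s["fy"],1]);c=M[:3,3];return c+d*(z-c[2])/d[2]
def rep(n,s,P,m,box):
    w=np.zeros(m.shape,bool);a,b,c,d=box;w[c:d,a:b]=1;m=m&w
    v,u=np.nonzero(m);p=P[m];p=p[np.isfinite(p).all(1)]
    print(n,len(u),u.mean().round(1),v.mean().round(1),np.median(p,0).round(1),p.min(0).round(0),p.max(0).round(0));return u.mean(),v.mean()
for s,P,bx in((T,PT,(340,435,155,250)),(S,PS,(200,300,150,235))):
    g=rep("green",s,P,mask(s,(45,90,60),(85,255,255)),bx);print(zplane(s,*g,93.4))
    r=rep("red",s,P,mask(s,(172,120,60),(180,255,255))|mask(s,(0,150,60),(4,255,255)),bx);print(zplane(s,*r,93.4))
    k=rep("knob",s,P,mask(s,(6,120,60),(20,255,255)),bx);print(zplane(s,*k,125))
    b=rep("black",s,P,mask(s,(0,0,0),(180,255,60))&(P[...,2]>100),bx)
# unit top plate
for s,P,bx in((T,PT,(335,440,150,255)),):
    m=(abs(P[...,2]-91.4)<6);w=np.zeros_like(m);w[bx[2]:bx[3],bx[0]:bx[1]]=1
    p=P[m&w][:,:2].astype(np.float32);R=cv2.minAreaRect(p);print("unit",R)
# black things >97
m=(PT[...,2]>97)&(PT[...,2]<118);w=np.zeros_like(m);w[160:245,345:430]=1
q=PT[m&w];print("lever pts",len(q),q.mean(0)); 
# lid plane from scene
m=(PS[...,2]>125)&(PS[...,2]<300);w=np.zeros_like(m);w[150:290,325:445]=1;q=PS[m&w]
q=q[(q[:,0]>400)&(q[:,0]<750)];c=np.median(q,0)
U,s_,V=np.linalg.svd(q-q.mean(0),full_matrices=False);n=V[2];d=(q-q.mean(0))@n;q=q[abs(d)<5];U,s_,V=np.linalg.svd(q-q.mean(0),full_matrices=False)
n=V[2];n*=np.sign(n[0]);print("lid n",n,"c",q.mean(0),"res",s_[2]/len(q)**.5,q.min(0),q.max(0),"yaw",np.arctan2(n[1],n[0]),"angle",np.pi/2-np.arctan2(n[2],np.hypot(n[0],n[1])))
# box rim from top
m=(abs(PT[...,2]-110)<6);w=np.zeros_like(m);w[160:245,195:295]=1
p=PT[m&w];print("rim",len(p),p[:,2].mean(),cv2.minAreaRect(p[:,:2].astype(np.float32)))
for n,bx in(("jar",(308,330,188,210)),("tool",(155,185,200,270)),("driver",(308,326,215,282)),("brush",(450,475,208,282)),("pull",(300,330,152,175))):
    w=np.zeros_like(m);w[bx[2]:bx[3],bx[0]:bx[1]]=1;p=PT[w&(PT[...,2]>6)];print(n,p.min(0).round(),p.max(0).round())
# obstacles high
E
```

```text
green 20 371.2 230.8 [ 476.8 -140.2   92.4] [ 472. -145.   89.] [ 482. -135.   95.]
[ 477.29763329 -140.5058997    93.4       ]
red 15 413.6 219.6 [ 506.6 -248.7   93. ] [ 504. -253.   88.] [ 511. -244.   98.]
[ 507.21811676 -247.87123966   93.4       ]
knob 57 393.1 211.1 [ 523.8 -188.1  141.6] [ 507. -196.  103.] [ 537. -181.  147.]
[ 525.11013515 -189.75653329  125.        ]
black 65 387.4 196.7 [ 562.3 -180.5  107.7] [ 434. -188.  103.] [ 592.   14. 1134.]
green 14 279.9 170.1 [ 478.3 -140.5   95. ] [ 473. -148.   91.] [1295.  361.  767.]
[ 477.17199853 -141.25259213   93.4       ]
red 13 239.0 167.0 [ 509.1 -247.3   94.7] [ 502. -253.   93.] [ 515. -241.   97.]
[ 507.59383832 -248.36384029   93.4       ]
knob 97 250.4 164.9 [ 532.  -186.7  128.9] [ 359. -401.    7.] [ 538. -180.  147.]
[ 525.21291411 -198.03001336  125.        ]
black 84 248.7 184.5 [ 575.2 -177.4  107.9] [ 537. -189.  100.] [1295.  361.  767.]
unit ((543.9862670898438, -184.7096710205078), (199.4817657470703, 189.56442260742188), 11.477837562561035)
lever pts 217 [ 570.56872066 -179.55075506  107.39863899]
lid n [0.99775332 0.02590583 0.06178358] c [633.94130825 187.40574074 209.46638104] res 1.311081422658258 [622.33311805  83.20654094 125.00126649] [643.7566445  283.38589501 284.24380263] yaw 0.025958330304701877 angle 1.5089733757136143
rim 907 108.99200108852476 ((546.9405517578125, 182.30380249023438), (170.71205139160156, 199.44529724121094), 1.4579905271530151)
jar [434. -28.   6.] [ 588.   21. 1134.]
tool [384.  14.  12.] [ 552.  411. 1134.]
driver [355. -26.   6.] [ 521.   14. 1134.]
brush [ 355. -426.    6.] [ 533.   14. 1134.]
pull [434. -22.   6.] [ 683.   44. 1134.]
```

{"fn": "send_rows", "kwargs": {
  "moves": [
    [[1, 0.0328, -0.0204, -0.0015, 0, 0, 0], [1, 0.0328, -0.0204, -0.0015, 0, 0, 0], [1, 0.0328, -0.0204, -0.0015, 0, 0, 0], [1, 0.0328, -0.0204, -0.0015, 0, 0, 0], [1, 0.0328, -0.0204, -0.0015, 0, 0, 0]]
  ],
  "newtons": 40
}}

```text
clock: 0.52
position: [307.8, -452.5, 412.0]
tcp_rot: [-0.0, 0.989, 0.145, -0.0]
ft_force: [0.8, -0.4, -0.3]
width: 0.3
grip_force: 0.0
```

{"fn": "send_rows", "kwargs": {
  "moves": [
    [[1, 0.0328, -0.0204, -0.0015, 0, 0, 0], [1, 0.0328, -0.0204, -0.0015, 0, 0, 0], [1, 0.0328, -0.0204, -0.0015, 0, 0, 0], [1, 0.0328, -0.0204, -0.0015, 0, 0, 0], [1, 0.0328, -0.0204, -0.0015, 0, 0, 0]]
  ]
}}

```text
clock: 0.93
position: [435.8, -307.6, 419.6]
tcp_rot: [-0.0, 0.989, 0.145, -0.0]
ft_force: [1.0, -0.5, -0.1]
width: 0.003
grip_force: 0.0
```

{"fn": "send_rows", "kwargs": {
  "moves": [
    [[1, 0.0328, -0.0204, -0.0015, 0, 0, 0], [1, 0.0328, -0.0204, -0.0015, 0, 0, 0], [1, 0.0328, -0.0204, -0.0015, 0, 0, 0], [1, 0.0328, -0.0204, -0.0015, 0, 0, 0], [1, 0.0328, -0.0204, -0.0015, 0, 0, 0]]
  ]
}}

```text
clock: 1.35
position: [563.7, -162.7, 427.1]
tcp_rot: [-0.0, 0.989, 0.145, -0.0]
ft_force: [0.2, -0.9, 0.4]
width: 0.006
grip_force: 0.0
```

{"fn": "send_rows", "kwargs": {
  "moves": [
    [[1, 0.0328, -0.0204, -0.0015, 0, 0, 0], [1, 0.0328, -0.0204, -0.0015, 0, 0, 0], [1, 0.0328, -0.0204, -0.0015, 0, 0, 0], [1, 0.0328, -0.0204, -0.0015, 0, 0, 0], [1, 0.0328, -0.0204, -0.0015, 0, 0, 0]]
  ]
}}

```text
clock: 1.77
position: [691.6, -18.0, 434.4]
tcp_rot: [-0.0, 0.989, 0.145, -0.0]
ft_force: [0.8, -1.1, -0.3]
width: 0.001
grip_force: 0.0
```

{"fn": "send_rows", "kwargs": {
  "moves": [
    [[1, 0.0115, -0.0383, 0, 0, 0, 0], [1, 0.0115, -0.0383, 0, 0, 0, 0], [1, 0.0115, -0.0383, 0, 0, 0, 0], [1, 0.0115, -0.0383, 0, 0, 0, 0], [1, 0.0115, -0.0383, 0, 0, 0, 0]]
  ]
}}

```text
clock: 2.18
position: [690.5, 182.1, 434.3]
tcp_rot: [-0.0, 0.989, 0.145, -0.0]
ft_force: [0.9, -0.9, 0.7]
width: -0.006
grip_force: 0.0
```

```bash
cat > arc.py <<'E'
# rows along lid arc: tip centre at rho on lid, d above outer face
import sys; from h import *
def path(angs,start,rho=145,d=12,tip=173):
    yaw=.0255;H=np.array([547+85*np.cos(yaw),182.3+85*np.sin(yaw),110.5]);f=np.array([-np.cos(yaw),-np.sin(yaw),0]);z=np.array([0,0,1])
    t=.2912;R=np.array([[np.cos(t),np.sin(t),0],[np.sin(t),-np.cos(t),0],[0,0,-1]])
    p=np.array(start)
    for a in angs:
        q=H+rho*(np.cos(a)*f+np.sin(a)*z)+(8+d)*(np.sin(a)*-f+np.cos(a)*z)+[0,0,tip]
        print(round(a,2),q.round(0),(R.T@(q-p)/1000).round(4).tolist());p=q
E
python3 - <<'E'
from arc import *
p=status.get_obs()["position"];print(p.round(1))
path(np.r_[1.6,np.arange(1.5,-.01,-.1)],p)
E
```

```text
[690.5 182.1 434.3]
1.6 [656. 185. 428.] [-0.032, -0.0127, 0.0064]
1.5 [642. 185. 430.] [-0.014, -0.0038, -0.0017]
1.4 [627. 184. 430.] [-0.0141, -0.0038, -0.0002]
1.3 [612. 184. 429.] [-0.0141, -0.0038, 0.0012]
1.2 [598. 184. 426.] [-0.0139, -0.0038, 0.0027]
1.1 [584. 183. 422.] [-0.0136, -0.0037, 0.0041]
1.0 [570. 183. 416.] [-0.0131, -0.0036, 0.0055]
0.9 [558. 183. 410.] [-0.0125, -0.0034, 0.0068]
0.8 [545. 182. 401.] [-0.0118, -0.0032, 0.0081]
0.7 [534. 182. 392.] [-0.0109, -0.003, 0.0092]
0.6 [524. 182. 382.] [-0.01, -0.0027, 0.0103]
0.5 [514. 181. 371.] [-0.009, -0.0024, 0.0113]
0.4 [506. 181. 358.] [-0.0078, -0.0021, 0.0122]
0.3 [499. 181. 345.] [-0.0066, -0.0018, 0.0129]
0.2 [494. 181. 332.] [-0.0053, -0.0015, 0.0135]
0.1 [490. 181. 318.] [-0.004, -0.0011, 0.014]
-0.0 [487. 181. 303.] [-0.0026, -0.0007, 0.0144]
```

{"fn": "send_rows", "kwargs": {
  "moves": [
    [[1, -0.016, -0.0063, 0.0032, 0, 0, 0], [1, -0.016, -0.0063, 0.0032, 0, 0, 0], [1, -0.014, -0.0038, -0.0017, 0, 0, 0], [1, -0.0141, -0.0038, -0.0002, 0, 0, 0], [1, -0.0141, -0.0038, 0.0012, 0, 0, 0]]
  ]
}}

```text
clock: 2.6
position: [612.2, 182.0, 428.8]
tcp_rot: [0.0, 0.989, 0.145, 0.0]
ft_force: [1.9, 1.5, 0.0]
width: -0.001
grip_force: 0.7
```

```bash
python3 - <<'E'
from h import *
s=imaging.snapshot("scene");cv2.imwrite("pics/s1.png",s["frame"][:,:,::-1]); print(status.get_obs()["ft_force"],status.get_obs()["position"])
E
```

```text
[0.88686611 0.90763819 0.94622365] [610.08662309 182.03586306 428.63539371]
```

View pics/s1.png

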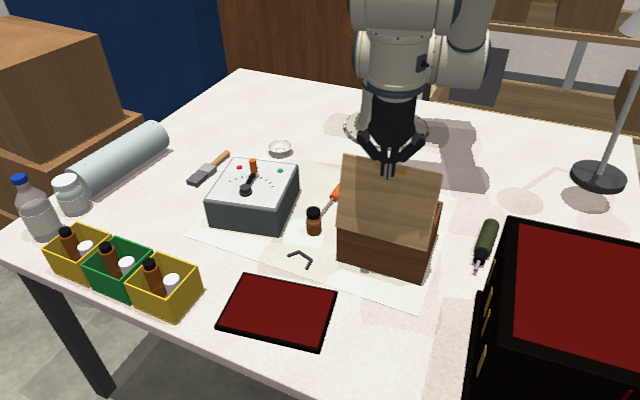

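The fingertips at about (388,172) are behind the lid near its free edge. The lid is tilting towards the robot as intended, so I'll continue along the arc.

{"fn": "send_rows", "kwargs": {
  "moves": [
    [[1, -0.0139, -0.0038, 0.0027, 0, 0, 0], [1, -0.0136, -0.0037, 0.0041, 0, 0, 0], [1, -0.0131, -0.0036, 0.0055, 0, 0, 0], [1, -0.0125, -0.0034, 0.0068, 0, 0, 0], [1, -0.0118, -0.0032, 0.0081, 0, 0, 0]]
  ]
}}

```text
clock: 3.07
position: [545.4, 180.2, 401.7]
tcp_rot: [-0.0, 0.989, 0.145, 0.0]
ft_force: [-0.0, -0.1, 0.4]
width: -0.001
grip_force: 0.5
```

{"fn": "send_rows", "kwargs": {
  "moves": [
    [[1, -0.0109, -0.003, 0.0092, 0, 0, 0], [1, -0.01, -0.0027, 0.0103, 0, 0, 0], [1, -0.009, -0.0024, 0.0113, 0, 0, 0], [1, -0.0078, -0.0021, 0.0122, 0, 0, 0], [1, -0.0066, -0.0018, 0.0129, 0, 0, 0]]
  ]
}}

```text
clock: 3.48
position: [499.6, 179.0, 345.5]
tcp_rot: [-0.0, 0.989, 0.145, 0.0]
ft_force: [0.8, 0.3, -0.4]
width: -0.003
grip_force: 0.3
```

```bash
python3 - <<'E'
from h import *
s=imaging.snapshot("scene");cv2.imwrite("pics/s2.png",s["frame"][:,:,::-1]); o=status.get_obs();print(o["ft_force"],o["position"])
E
```

```text
[-2.13094614 -0.38323398 -2.76177746] [497.9996775  178.80152519 343.09270536]
```

View pics/s2.png

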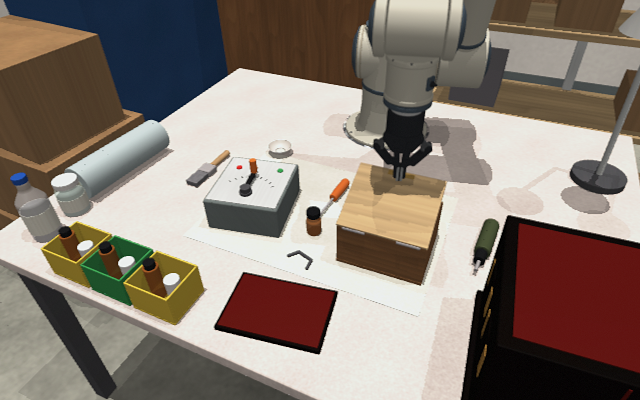

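{"fn": "send_rows", "kwargs": {
  "moves": [
    [[1, 0, 0, 0.014, 0, 0, 0], [1, 0, 0, 0.014, 0, 0, 0], [1, 0, 0, 0.014, 0, 0, 0], [1, 0, 0, 0.004, 0, 0, 0], [1, 0, 0, 0, 0, 0, 0]]
  ]
}}

```text
clock: 3.95
position: [500.0, 179.0, 299.2]
tcp_rot: [0.0, 0.989, 0.145, -0.001]
ft_force: [0.7, -0.1, -0.0]
width: -0.004
grip_force: 0.0
```

{"fn": "send_rows", "kwargs": {
  "moves": [
    [[1, 0, 0, 0.0015, 0, 0, 0], [1, 0, 0, 0.0015, 0, 0, 0], [1, 0, 0, 0, 0, 0, 0]]
  ]
}}

```text
clock: 4.2
position: [500.0, 179.0, 297.3]
tcp_rot: [-0.0, 0.989, 0.145, 0.0]
ft_force: [-0.3, 0.4, 0.5]
width: -0.003
grip_force: 0.1
```

{"fn": "send_rows", "kwargs": {
  "moves": [
    [[1, 0, 0, 0.0015, 0, 0, 0], [1, 0, 0, 0.0015, 0, 0, 0], [1, 0, 0, 0, 0, 0, 0]]
  ]
}}

```text
clock: 4.45
position: [499.8, 179.0, 293.8]
tcp_rot: [-0.0, 0.989, 0.145, 0.0]
ft_force: [0.1, 0.2, 0.6]
width: 0.003
grip_force: 0.1
```

{"fn": "send_rows", "kwargs": {
  "moves": [
    [[1, 0, 0, 0.001, 0, 0, 0], [1, 0, 0, 0, 0, 0, 0]]
  ]
}}

```text
clock: 4.62
position: [499.7, 179.0, 292.8]
tcp_rot: [0.0, 0.989, 0.145, -0.0]
ft_force: [0.1, 0.5, -0.4]
width: 0.001
grip_force: 0.0
```

{"fn": "send_rows", "kwargs": {
  "moves": [
    [[1, 0, 0, 0.001, 0, 0, 0], [1, 0, 0, 0, 0, 0, 0]]
  ]
}}

```text
clock: 4.78
position: [499.8, 179.0, 291.9]
tcp_rot: [-0.0, 0.989, 0.145, 0.0]
ft_force: [-0.6, -0.6, 1.5]
width: -0.004
grip_force: 1.1
```

{"fn": "send_rows", "kwargs": {
  "moves": [
    [[1, 0, 0, 0.001, 0, 0, 0], [1, 0, 0, 0, 0, 0, 0]]
  ]
}}

```text
clock: 4.95
position: [499.7, 179.0, 291.7]
tcp_rot: [-0.0, 0.989, 0.145, 0.0]
ft_force: [-4.1, -0.5, 18.8]
width: 0.003
grip_force: 9.2
```

```bash
python3 - <<'E'
from h import *
for k in range(3):
    s=imaging.snapshot("scene");o=status.get_obs();print(o["ft_force"].round(1),o["position"].round(1))
P=cloud(s);m=(P[...,2]>100)&(P[...,2]<150);m[:165]=0;m[:,:325]=0;m[260:]=0;m[:,450:]=0;q=P[m];q=q[(q[:,0]<632)&(q[:,0]>515)&(q[:,2]>112)]
print(len(q));A=np.c_[q[:,:2]-[632,184],np.ones(len(q))]
for i in range(3):
    c=np.linalg.lstsq(A,q[:,2],rcond=None)[0];r=q[:,2]-A@c;k=abs(r)<5;A,q=A[k],q[k]
print(c,r.std())
E
```

```text
[-4.3 -1.8 18.1] [499.7 179.  291.7]
[-4.4 -1.1 18.9] [499.7 179.  291.7]
[-5.9 -1.4 19. ] [499.7 179.  291.7]
3346
[-2.02421032e-03 -5.27280632e-04  1.19781823e+02] 1.256970824096561
```

{"fn": "send_rows", "kwargs": {
  "moves": [
    [[1, 0, 0, 0, 0, 0, 0], [1, 0, 0, -0.01, 0, 0, 0], [1, 0, 0, -0.03, 0, 0, 0], [1, 0, 0, -0.035, 0, 0, 0], [1, 0, 0, -0.035, 0, 0, 0]]
  ]
}}

```text
clock: 5.52
position: [499.4, 178.9, 402.2]
tcp_rot: [0.0, 0.989, 0.145, -0.001]
ft_force: [2.1, 0.4, 0.2]
width: 0.001
grip_force: 0.0
```

{"fn": "send_rows", "kwargs": {
  "moves": [
    [[-1, 0, 0, 0, 0, 0, 0.1154], [-1, 0, 0, 0, 0, 0, 0.1154], [-1, 0, 0, 0, 0, 0, 0.1154], [-1, 0, 0, 0, 0, 0, 0.1154], [-1, 0, 0, 0, 0, 0, 0.1154]]
  ]
}}

```text
clock: 5.93
position: [499.7, 179.0, 401.2]
tcp_rot: [-0.0, 0.989, -0.145, 0.0]
ft_force: [0.8, 0.3, -0.9]
width: 0.711
grip_force: 0.0
```

```bash
python3 - <<'E'
from h import *
T=dict(np.load("top0.npz"));P=cloud(T)
m=(P[...,2]>100)&(P[...,2]<115);w=np.zeros_like(m);w[160:245,345:430]=1;q=P[m&w]
v=cv2.cvtColor(T["frame"],cv2.COLOR_RGB2HSV)[...,2][m&w];print(len(q),q.min(0),q.max(0))
hub=q[q[:,0]>572];print("hub",len(hub),cv2.minEnclosingCircle(hub[:,:2].astype(np.float32)),hub.mean(0))
k=P[(P[...,2]>132)&(P[...,2]<155)&w];print("knob",len(k),k.mean(0),cv2.minEnclosingCircle(k[:,:2].astype(np.float32)))
# other-view hub
S=dict(np.load("scene0.npz"));P=cloud(S);m=(P[...,2]>101)&(P[...,2]<115);w=np.zeros_like(m);w[150:235,200:300]=1;q=P[m&w];hub=q[q[:,0]>572];print("hubS",len(hub),cv2.minEnclosingCircle(hub[:,:2].astype(np.float32)),hub.mean(0))
k=P[(P[...,2]>132)&(P[...,2]<155)&w];print("knobS",len(k),k.mean(0))
s=imaging.snapshot("top");cv2.imwrite("pics/t3.png",s["frame"][:,:,::-1]);o=status.get_obs();print(o["position"],o["tcp_rot"],o["width"],o["ft_force"])
E
```

```text
197 [ 504.24891144 -196.15483118  100.08450819] [ 605.556177   -162.40403393  114.72048322]
hub 107 ((588.568603515625, -176.95626831054688), 17.56381607055664) [ 589.95781701 -175.59322586  108.76865545]
knob 46 [ 526.21374338 -189.20092883  142.53242834] ((526.4130859375, -189.70437622070312), 8.930135726928711)
hubS 98 ((591.458984375, -175.8946075439453), 19.043048858642578) [ 594.57822495 -173.92321936  109.50133412]
knobS 52 [ 530.41675554 -187.77188473  141.14952277]
[499.67261061 178.98270952 401.15314866] [-2.83119571e-05  9.88667337e-01 -1.50122932e-01  3.21489302e-05] 0.792610535413643 [-0.04987816 -0.56357212 -0.10824392]
```

View pics/t3.png

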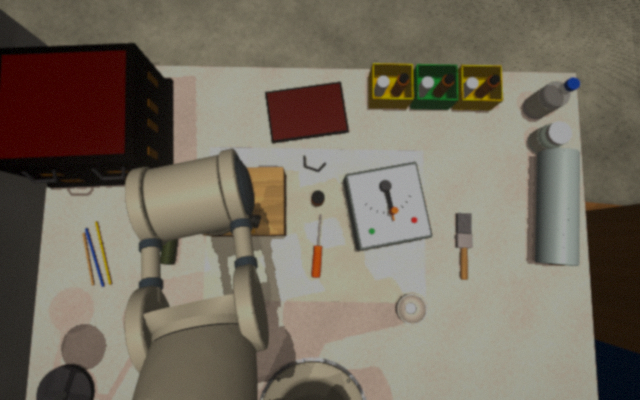

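The top view shows the lid lying flat (265,200). The jar, pull, screwdriver and brush are all where they were. Next is the lever.

{"fn": "send_rows", "kwargs": {
  "moves": [
    [[-1, 0.013, 0.0345, 0, 0, 0, 0], [-1, 0.013, 0.0345, 0, 0, 0, 0], [-1, 0.013, 0.0345, 0, 0, 0, 0], [-1, 0.013, 0.0345, 0, 0, 0, 0], [-1, 0.013, 0.0345, 0, 0, 0, 0]]
  ]
}}

```text
clock: 6.4
position: [513.2, -6.5, 401.1]
tcp_rot: [0.0, 0.99, -0.141, 0.0]
ft_force: [0.8, 0.6, -0.6]
width: 1.001
grip_force: 0.0
```

{"fn": "send_rows", "kwargs": {
  "moves": [
    [[-1, 0.013, 0.0345, 0, 0, 0, 0], [-1, 0.013, 0.0345, 0, 0, 0, 0], [-1, 0.013, 0.0345, 0, 0, 0, 0], [-1, 0.013, 0.0345, 0, 0, 0, 0], [-1, 0.013, 0.0345, 0, 0, 0, 0]]
  ]
}}

```text
clock: 6.82
position: [526.8, -190.6, 401.2]
tcp_rot: [0.0, 0.99, -0.141, 0.0]
ft_force: [1.5, 0.4, 0.7]
width: 1.0
grip_force: 0.0
```

{"fn": "send_rows", "kwargs": {
  "moves": [
    [[-1, 0, 0, 0, 0, 0, 0], [-1, 0, 0, 0, 0, 0, 0]]
  ]
}}

```text
clock: 6.98
position: [527.0, -190.4, 400.8]
tcp_rot: [-0.0, 0.99, -0.143, -0.0]
ft_force: [-0.2, 0.7, -0.7]
width: 0.996
grip_force: 0.0
```

{"fn": "send_rows", "kwargs": {
  "moves": [
    [[-1, 0, 0, 0.03, 0, 0, 0], [-1, 0, 0, 0.03, 0, 0, 0], [-1, 0, 0, 0.03, 0, 0, 0], [-1, 0, 0, 0.018, 0, 0, 0], [-1, 0, 0, 0, 0, 0, 0]]
  ]
}}

```text
clock: 7.4
position: [526.0, -187.1, 289.7]
tcp_rot: [-0.001, 0.99, -0.141, -0.003]
ft_force: [-1.4, 1.3, 0.1]
width: 0.999
grip_force: 0.0
```

{"fn": "send_rows", "kwargs": {
  "moves": [
    [[1, 0, 0, 0, 0, 0, 0], [1, 0, 0, 0, 0, 0, 0], [1, 0, 0, 0, 0, 0, 0], [1, 0, 0, 0, 0, 0, 0], [1, 0, 0, 0, 0, 0, 0]]
  ],
  "newtons": 20
}}

```text
clock: 7.82
position: [527.3, -188.7, 293.9]
tcp_rot: [0.0, 0.99, -0.142, 0.001]
ft_force: [0.7, -0.8, 0.0]
width: 0.3
grip_force: 0.0
```

{"fn": "send_rows", "kwargs": {
  "moves": [
    [[1, 0, 0, 0, 0, 0, 0], [1, 0, 0, 0, 0, 0, 0], [1, 0, 0, 0, 0, 0, 0]]
  ]
}}

```text
clock: 8.07
position: [527.2, -188.7, 293.5]
tcp_rot: [0.0, 0.99, -0.143, 0.0]
ft_force: [-1.1, 0.2, 8.0]
width: 0.2
grip_force: 22.5
```

{"fn": "send_rows", "kwargs": {
  "moves": [
    [[1, -0.0035, -0.0077, 0, 0, 0, 0], [1, -0.0035, -0.0077, 0, 0, 0, 0], [1, -0.001, -0.0082, 0, 0, 0, 0], [1, -0.001, -0.0082, 0, 0, 0, 0], [1, 0, 0, 0, 0, 0, 0]]
  ]
}}

```text
clock: 8.48
position: [527.3, -154.7, 293.2]
tcp_rot: [-0.0, 0.99, -0.142, -0.0]
ft_force: [-4.5, 1.3, 7.3]
width: 0.2
grip_force: 22.7
```

{"fn": "send_rows", "kwargs": {
  "moves": [
    [[1, 0, 0, 0, 0, 0, 0], [1, 0, 0, 0, 0, 0, 0]]
  ]
}}

```text
clock: 8.65
position: [527.1, -155.5, 293.1]
tcp_rot: [-0.0, 0.99, -0.142, -0.0]
ft_force: [-4.6, 4.4, 8.0]
width: 0.203
grip_force: 22.9
```

Release, then lift and back off so the top camera can see the lever.

{"fn": "send_rows", "kwargs": {
  "moves": [
    [[-1, 0, 0, 0, 0, 0, 0], [-1, 0, 0, 0, 0, 0, 0], [-1, 0, 0, 0, 0, 0, 0], [-1, 0, 0, 0, 0, 0, 0], [-1, 0, 0, 0, 0, 0, 0]]
  ]
}}

```text
clock: 9.07
position: [527.4, -155.8, 292.8]
tcp_rot: [-0.0, 0.99, -0.143, -0.0]
ft_force: [0.7, 0.1, 0.6]
width: 0.895
grip_force: 0.0
```

{"fn": "send_rows", "kwargs": {
  "moves": [
    [[-1, 0, 0, 0, 0, 0, 0], [-1, 0, 0, -0.03, 0, 0, 0], [-1, 0, 0, -0.04, 0, 0, 0], [-1, 0, 0, -0.04, 0, 0, 0], [-1, 0, 0, 0, 0, 0, 0]]
  ]
}}

```text
clock: 9.48
position: [528.7, -156.1, 409.9]
tcp_rot: [0.001, 0.99, -0.143, 0.005]
ft_force: [2.0, 0.7, 1.1]
width: 0.999
grip_force: 0.0
```

{"fn": "send_rows", "kwargs": {
  "moves": [
    [[-1, 0.0, 0.04, 0, 0, 0, 0], [-1, 0.0, 0.04, 0, 0, 0, 0], [-1, 0.0, 0.04, 0, 0, 0, 0], [-1, 0.0, 0.04, 0, 0, 0, 0], [-1, 0.0, 0.04, 0, 0, 0, 0]]
  ]
}}

```text
clock: 9.9
position: [470.1, -349.1, 402.9]
tcp_rot: [0.0, 0.99, -0.142, 0.0]
ft_force: [1.2, 0.5, 0.1]
width: 1.0
grip_force: 0.0
```

{"fn": "send_rows", "kwargs": {
  "moves": [
    [[-1, 0.0, 0.04, 0, 0, 0, 0], [-1, 0.0, 0.04, 0, 0, 0, 0], [-1, 0.0, 0.04, 0, 0, 0, 0], [-1, 0.0, 0.04, 0, 0, 0, 0], [-1, 0.0, 0, 0, 0, 0, 0]]
  ]
}}

```text
clock: 10.32
position: [423.2, -506.9, 402.4]
tcp_rot: [0.001, 0.989, -0.145, 0.0]
ft_force: [-1.4, 0.4, -0.1]
width: 0.999
grip_force: 0.0
```

```bash
python3 - <<'E'
from h import *
piv=np.array([592.5,-175]);G=np.array([477.2,-140.9])
for n,(a,b,c,d) in(("top",(345,430,160,245)),("scene",(200,300,150,235))):
    s=imaging.snapshot(n);P=cloud(s);w=np.zeros(P.shape[:2],bool);w[c:d,a:b]=1
    near=w&(abs(P[...,0]-540)<110)
    k=P[(P[...,2]>132)&(P[...,2]<155)&near];bar=P[(P[...,2]>100)&(P[...,2]<115)&near]
    fit=cv2.fitLine(bar[:,:2].astype(np.float32),cv2.DIST_HUBER,0,.01,.01).ravel()
    hsv=cv2.cvtColor(s["frame"],cv2.COLOR_RGB2HSV);g=P[(cv2.inRange(hsv,(45,90,60),(85,255,255))>0)&near]
    gm=np.median(g,0)[:2] if len(g) else G
    km=k.mean(0)[:2]; e=(km-piv)/np.linalg.norm(km-piv)
    print(n,len(k),km,np.linalg.norm(km-piv),"green",len(g),gm,"off(knob)",np.cross(e,G-piv),"off(bar)",np.cross(fit[:2],G-fit[2:]),fit)
    cv2.imwrite(f"pics/{n}4.png",cv2.resize(s["frame"][c-10:d+10,a-10:b+10,::-1],None,fx=5,fy=5,interpolation=cv2.INTER_CUBIC))
E
```

```text
top 48 [ 527.44229467 -155.33383133] 67.96516176042323 green 20 [ 476.88226839 -140.20440528] off(knob) 0.7215681481719969 off(bar) -1.1460769801280648 [ 9.5685542e-01 -2.9056439e-01  5.6615448e+02 -1.6671469e+02]
scene 52 [ 531.78225059 -154.63487495] 64.04204409118306 green 14 [ 477.53256845 -140.93927721] off(knob) 4.335021893291987 off(bar) -1.7659553452249455 [ 9.6423101e-01 -2.6506329e-01  5.6635449e+02 -1.6357675e+02]<stdin>:11: DeprecationWarning: Arrays of 2-dimensional vectors are deprecated. Use arrays of 3-dimensional vectors instead. (deprecated in NumPy 2.0)
```

View pics/top4.png

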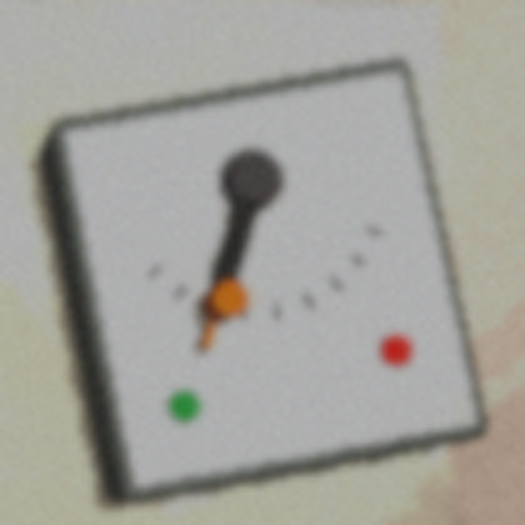

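The crop shows the hub at (252,180), the pointer tip at (203,348) and the green dot at (184,405). The line through hub and tip passes about 1 mm from the dot. The arm is clear of everything, so I'm handing in.

```bash
python3 -c "
from h import *
print(bot.hand_in())"
```

```text
the job is handed in; nothing more can be done
None
```

I shut the lid flat against its stop and turned the lever to within about 1–2 mm of the green dot (tolerance 8 mm), with no loose item seen to move. I handed the job in at about 10 s; the hand-in gave no verdict.

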